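# Un-nest two parts trays and click them into their sprung docks

## Task

The tall narrow parts tray stands nested inside the low wide one. Lift the tall tray out first, leaving the low tray where it stands, and slide the tall tray into the narrow dock from its open end, pushing it fully home until the sprung balls click into its notches. Then slide the low tray, empty, into the wide dock in the same way until it clicks home; let go of both and do not disturb the oil can, tape measure or pliers.

Things in the scene. Friction and masses are not known exactly. Their poses are not given: they have to be found in the camera images.
- tall_tray_mid (a point): Centre (half-way up) of the tall tray: open, plain grey plastic, ends alike. Body 84 mm long (x), 38 wide (y), 76 high (z up), walls 3, floor 5. A foot flange 11 mm thick along each long side makes it 50 wide at the bottom, with an 11 mm notch half-way along each side. 0.2 kg. Starts inside the low tray, aligned, top 36 mm above its rim.
- low_tray_mid (a point): Centre (half-way up) of the low tray: open, plain grey plastic, ends alike. Body 104 mm long (x), 61 wide (y), 45 high (z up), walls 3, floor 5. A foot flange 11 mm thick along each long side makes it 73 wide at the bottom, with an 11 mm notch half-way along each side. 0.3 kg. Starts on the table.
- narrow_dock_home (a point): Home point of the narrow dock (for the tall tray), a fixed flat slippery steel slide-in dock: top of its deck, 6 mm above the table, under the centre of a tray that is home. z up, x points inward, the way the tray slides (away from the robot). Deck 82 mm wide, from x = -130 mm (open end) to +54. At x = +42.5 a back stop, within 1 mm of the end of a tray that is home.
- narrow_dock_mouth (a point): Start of the narrow dock's rails, 40 mm before home, at deck level; axes as the home point. Lane 54 mm wide (tall tray's foot + 2 mm each side), rail tops 17 mm above the deck. Lips overhang the foot 13 mm above the deck, 43 mm apart: trays cannot drop in from above, but are set on the open deck and slid in. Flared lead-ins, 31 mm long, widen the lane by 10 mm each side.
- wide_dock_home (a point): Home point of the wide dock (for the low tray), a fixed flat slippery steel slide-in dock: top of its deck, 6 mm above the table, under the centre of a tray that is home. z up, x points inward, the way the tray slides (away from the robot). Deck 105 mm wide, from x = -130 mm (open end) to +64. At x = +52.5 a back stop, within 1 mm of the end of a tray that is home.
- wide_dock_mouth (a point): Start of the wide dock's rails, 40 mm before home, at deck level; axes as the home point. Lane 77 mm wide (low tray's foot + 2 mm each side), rail tops 17 mm above the deck. Lips overhang the foot 13 mm above the deck, 66 mm apart: trays cannot drop in from above, but are set on the open deck and slid in. Flared lead-ins, 31 mm long, widen the lane by 10 mm each side.
- narrow_dock_ball_left (a joint): Sprung detent ball (brass, 14 mm, polished) in the left rail of the narrow dock at the home point's x. 0 = out in the lane; grows in m as it is pushed back (max 0.007). Spring: 3 N + 1.5 N per mm. The tray's foot flange pushes it back about 2.5 mm; it springs out to 0 when the tray's notch arrives. Pushing a tray past the pair takes about 9 N at first, then 2 to 3 N up to the click.
- narrow_dock_ball_right (a joint): Sprung detent ball (brass, 14 mm, polished) in the right rail of the narrow dock at the home point's x. 0 = out in the lane; grows in m as it is pushed back (max 0.007). Spring: 3 N + 1.5 N per mm. The tray's foot flange pushes it back about 2.5 mm; it springs out to 0 when the tray's notch arrives. Pushing a tray past the pair takes about 9 N at first, then 2 to 3 N up to the click.
- wide_dock_ball_left (a joint): Sprung detent ball (brass, 14 mm, polished) in the left rail of the wide dock at the home point's x. 0 = out in the lane; grows in m as it is pushed back (max 0.007). Spring: 3 N + 1.5 N per mm. The tray's foot flange pushes it back about 2.5 mm; it springs out to 0 when the tray's notch arrives. Pushing a tray past the pair takes about 9 N at first, then 2 to 3 N up to the click.
- wide_dock_ball_right (a joint): Sprung detent ball (brass, 14 mm, polished) in the right rail of the wide dock at the home point's x. 0 = out in the lane; grows in m as it is pushed back (max 0.007). Spring: 3 N + 1.5 N per mm. The tray's foot flange pushes it back about 2.5 mm; it springs out to 0 when the tray's notch arrives. Pushing a tray past the pair takes about 9 N at first, then 2 to 3 N up to the click.
- oil_can: Red oil can with an upright spout, 70 mm across, 150 mm high; origin at the centre of its underside. Leave alone.
- tape_measure: Yellow tape measure, 66 x 76 x 34 mm; origin at the centre of its underside. Leave alone.
- pliers_red: Pliers with red handles lying flat, 56 x 170 x 14 mm; origin at the centre of the underside. Leave alone.
Not all that is in view belongs to the job. What is shaped like the part that bears low_tray_mid but orange is not meant.

How it is judged:
On the way, in this order (a step that is already met when the one before it is completed fails the run):
1. the tall tray is lifted out of the low tray (or carried well clear), the low tray staying within 50 mm of where it stood ((z of tall_tray_mid in the frame of low_tray_mid above 0.08 m or horizontal distance between tall_tray_mid and low_tray_mid above 0.12 m) and distance of low_tray_mid from where it was at the start of the episode below 0.05 m), for 0.1 s.
2. the tall tray is clicked home in the narrow dock, the low tray still within 50 mm of where it stood (x of tall_tray_mid in the frame of narrow_dock_home between -0.003 and 0.003 m and y of tall_tray_mid in the frame of narrow_dock_home between -0.003 and 0.003 m and z of tall_tray_mid in the frame of narrow_dock_home between 0.035 and 0.042 m and angle between the x axis of tall_tray_mid and the x axis of narrow_dock_home, either way round below 0.06 rad and angle between tall_tray_mid's own z axis and vertical below 0.06 rad and value of joint each of narrow_dock_ball_left, narrow_dock_ball_right below 0.0015 m and distance of low_tray_mid from where it was at the start of the episode below 0.05 m), for 0.2 s.
3. the low tray is clicked home in the wide dock (x of low_tray_mid in the frame of wide_dock_home between -0.003 and 0.003 m and y of low_tray_mid in the frame of wide_dock_home between -0.003 and 0.003 m and z of low_tray_mid in the frame of wide_dock_home between 0.0195 and 0.0265 m and angle between the x axis of low_tray_mid and the x axis of wide_dock_home, either way round below 0.06 rad and angle between low_tray_mid's own z axis and vertical below 0.06 rad and value of joint each of wide_dock_ball_left, wide_dock_ball_right below 0.0015 m), for 0.2 s.
At the end, for the whole second after the job is handed in: The tall tray is home in the narrow dock and the low tray in the wide dock: each centre within 3 mm of home lengthwise and sideways, flat on the deck (3 to 4 mm), aligned and level within 0.06 rad, both balls of each dock sprung out (under 1.5 mm) into the notches, and released (all of step 3 and x of tall_tray_mid in the frame of narrow_dock_home between -0.003 and 0.003 m and y of tall_tray_mid in the frame of narrow_dock_home between -0.003 and 0.003 m and z of tall_tray_mid in the frame of narrow_dock_home between 0.035 and 0.042 m and angle between the x axis of tall_tray_mid and the x axis of narrow_dock_home, either way round below 0.06 rad and angle between tall_tray_mid's own z axis and vertical below 0.06 rad and value of joint each of narrow_dock_ball_left, narrow_dock_ball_right below 0.0015 m); the robot touches nothing.
It fails at once if the oil can is moved more than 40 mm or tipped over (distance of oil_can from where it was at the start of the episode above 0.04 m or angle between oil_can's own z axis and vertical above 0.5 rad).
It fails at once if the tape measure is moved more than 40 mm or tipped over (distance of tape_measure from where it was at the start of the episode above 0.04 m or angle between tape_measure's own z axis and vertical above 0.5 rad).
It fails at once if the pair of pliers is moved more than 40 mm or tipped over (distance of pliers_red from where it was at the start of the episode above 0.04 m or angle between pliers_red's own z axis and vertical above 0.5 rad).
It also fails if it takes over 72 s, if anything falls off the work surface, if the arm or the gripper's body presses on something with over 40 N, if the wrist force passes 120 N, or if a joint passes its speed limit or range.

## Robot

A 6-joint arm with a two-finger parallel gripper is mounted at the origin on a cart in front of the work surface, level with it; the furniture and walls round the work are solid. World frame = base frame: x ahead of the robot, y to its left, z up, the work surface at z = 0. Lengths are in m, angles in rad, forces in N, time in s.
With the tool pointing down it reaches from about 0.35 to 0.85 m from the base axis. Payload 8.1 kg.
Tool frame: the origin (TCP) lies at the very end of the fingers, on their centre line; the grasp point (between the pads) lies 19 mm behind it; z points along the fingers, y is the line along which they close (so a half turn about z gives the same grasp; the last joint's range is limited). The gripper opens to 93 mm and grips with 3 to 60 N. Pads are 15 mm wide; open, the fingers measure 128 mm over their backs; the gripper's body (75 mm by 188 mm) begins 65 mm behind the grasp point.
Start: joints at [-1.361, 0.13, 1.488, -0, 1.523, -0.085], TCP at [0.174, -0.574, 0.219] pointing down, gripper open.
Joint ranges: [-2.96, 2.96], [-0.89, 2.26], [0.02, 2.5], [-1.34, 4.48], [0, 2.73], [-2.66, 2.66]. Speed limits (rad/s): [2.39, 2.39, 2.79, 3.14, 3.14, 3.14].

## Interface

Orientations are given as a unit quaternion [w, x, y, z].
In Python, from workcell import robot, claw, planner, eyes, order, readout gives the robot as it stands. The module is installed in compiled form; this text tells all that it offers. Calls block until the motion is done:
- robot.movep(position, orientation): joint-space move of the TCP to a pose.
- robot.servo_line(position, rot=None, v=0.15, threshold=None): straight line of the TCP; rot=None keeps the orientation; v is the mean speed in m/s. With threshold (N) it stops when the force on the tool has changed by that much, and returns True; else False.
- robot.move_joints(angles): joint-space move.
- claw.gripper_to(opening, strength=None): finger opening in m; strength is the grip in N (None keeps the last); returns when the fingers have stopped.
- robot.pause(seconds).
- planner.inverse_kinematics(position, orientation): joint angles nearest the present ones, or None.
- eyes.get_image(name): name is "scene" or "top"; returns the picture (480x640x3 uint8, red, green, blue); there is no depth.
- eyes.camera_model(name): a dict with "mtx" (3x3 intrinsics, pixels), "k1" (the pictures are not rectified: a ray, as slopes to the right and down, at radius r is drawn at 1 + k1 r^2 times it, then the intrinsics apply), "R" (3x3) and "t" (3): a world point X has camera coordinates R X + t. Camera axes: x right, y down, z forward; pixel columns grow to the right and rows downward; lengths in m; the calibration is good to about 2 mm. A picture is of the moment at which its call begins. camera_model takes no time and is no camera call.
A pose or a line that the arm cannot do raises robot.Unreachable and nothing moves.
- order.job_done(): hands the job in; it is judged then, once.
Readings, each from a call of its own:
- readout.get_clock(): time.
- readout.get_qpos(): joint angles.
- readout.get_joint_vel(): joint speeds.
- readout.get_joint_efforts(): joint torques, N m.
- readout.get_eef_pos(): TCP position.
- readout.get_tcp_rot(): TCP orientation.
- readout.get_wrist_force(): force on the tool from outside, world axes, zero at the start.
- readout.get_torque(): the same for the moment, N m.
- readout.get_width(): finger opening in m.
- readout.get_grasp_force(): force on a finger pad.
Only numpy, scipy, OpenCV 4.12 (cv2) and the standard library are available. Lean on these libraries where they do the work, as an engineer would, in place of code of your own. Each camera call takes 0.05 s, during which the arm holds its last target. There are 200 camera calls.

## Working session

There is one attempt and no reset: what is moved stays moved. The work goes in short steps, each a Python script; the robot and the scene stay as the last script left them, time stands still between calls to the robot, and variables do not carry over. Pictures are saved under pics/ and viewed, at most 10 in all, crops included, and the job is handed in when it is done.

```bash
mkdir -p pics; python3 - <<'E'
from workcell import eyes,readout
import cv2,numpy as np
for n in("scene","top"):
    im=eyes.get_image(n); cv2.imwrite(f"pics/{n}0.png",im[:,:,::-1]); m=eyes.camera_model(n)
    R=np.array(m["R"]);t=np.array(m["t"]); print(n,np.array(m["mtx"]).round(1).tolist(),m["k1"],(-R.T@t).round(3),R.round(3).tolist())
print(readout.get_clock(),readout.get_tcp_rot())
E
```

```text
scene [[610.4, 0.0, 332.6], [0.0, 610.4, 246.0], [0.0, 0.0, 1.0]] 0.013896651947760795 [1.372 0.725 1.205] [[-0.625, 0.78, -0.016], [0.572, 0.444, -0.69], [-0.531, -0.441, -0.724]]
top [[449.8, 0.0, 309.5], [0.0, 449.8, 235.8], [0.0, 0.0, 1.0]] -0.028051972277678954 [0.36  0.038 1.045] [[-0.007, -1.0, -0.006], [-0.986, 0.008, -0.167], [0.167, 0.005, -0.986]]
0.1 [-8.08846953e-04  9.89155765e-01  1.46868021e-01 -5.14055680e-05]
```

View pics/top0.png

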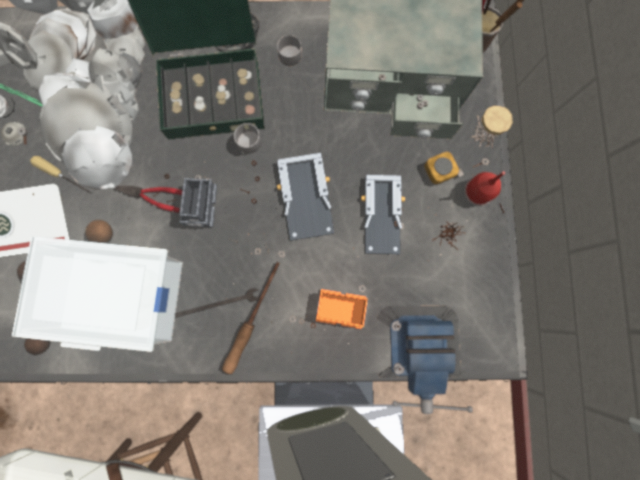

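View pics/scene0.png

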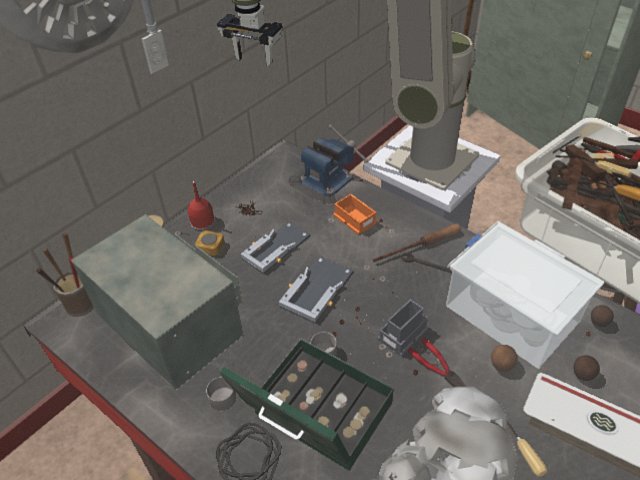

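The top view shows two trays nested at (197,202), the wide dock at (305,195), the narrow dock at (383,212) and the pliers just left of the trays at (160,198). Both the grey nested pair at (197,202) and the orange box at (341,308) could be the low tray. The grey pair fits because the trays are plain grey and nested, and the orange box is the one ruled out. I'll confirm this in an enlarged mosaic.

```bash
cat > h.py <<'E'
import numpy as np,cv2
from workcell import robot,claw,planner,eyes,order,readout
def ray(n,uv):
    m=eyes.camera_model(n);K=np.array(m["mtx"]);R=np.array(m["R"]);t=np.array(m["t"])
    d=(np.array(uv,float)-K[:2,2])/[K[0,0],K[1,1]]; s=d.copy()
    for _ in range(10): s=d/(1+m["k1"]*(s@s))
    return -R.T@t, R.T@np.array([s[0],s[1],1])
def onz(n,uv,z):
    c,d=ray(n,uv); return c+d*(z-c[2])/d[2]
def proj(n,X):
    m=eyes.camera_model(n);p=np.array(m["R"])@np.array(X,float)+np.array(m["t"]); s=p[:2]/p[2]
    s=s*(1+m["k1"]*(s@s)); return np.array(m["mtx"])[:2,:2]@s+np.array(m["mtx"])[:2,2]
def crop(im,x,y,w,h,k): return cv2.resize(im[y:y+h,x:x+w],None,fx=k,fy=k,interpolation=cv2.INTER_CUBIC)
E
python3 - <<'E'
from h import *
t=cv2.imread("pics/top0.png");s=cv2.imread("pics/scene0.png")
a=crop(t,160,165,80,75,5);b=crop(s,370,285,80,75,5)
c=crop(t,265,145,160,120,5)[:, :800]
cv2.imwrite("pics/nest.png",np.hstack([a,b]));cv2.imwrite("pics/docks.png",c)
E
```

```text
(no output)
```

View pics/nest.png

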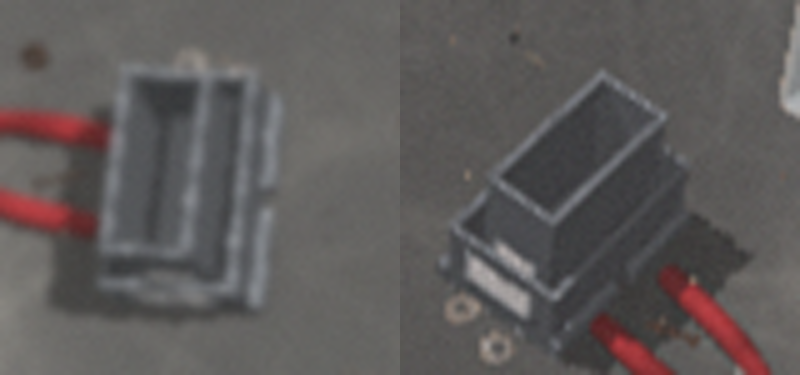

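View pics/docks.png

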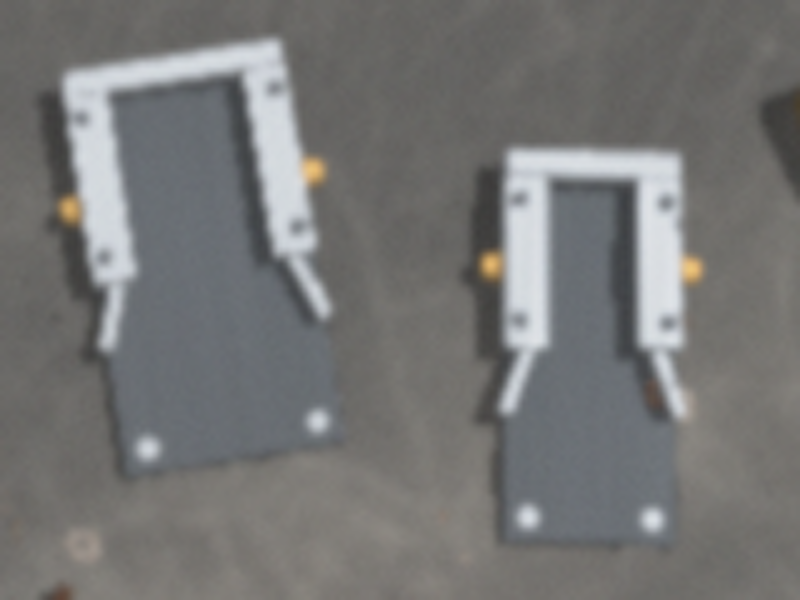

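The crops show the grey pair nested, as described: the tall rim's top-view corners are near (184,179), (201,180), (198,215) and (181,215), with the pliers' handles just left of the nest. Each dock shows its brass balls, a white back stop and rails, a dark deck and two rivets at the open end. The open ends point toward the robot. Next I'll measure these points.

```bash
python3 - <<'E'
from h import *
t=cv2.imread("pics/top0.png")
hsv=cv2.cvtColor(t,cv2.COLOR_BGR2HSV)
def blobs(m,x0,y0,x1,y1):
    z=np.zeros_like(m);z[y0:y1,x0:x1]=m[y0:y1,x0:x1]
    n,l,s,c=cv2.connectedComponentsWithStats(z); return [(c[i].round(2).tolist(),int(s[i,4])) for i in range(1,n) if s[i,4]>3]
y=cv2.inRange(hsv,(12,90,110),(32,255,255)); 
print("balls",blobs(y,270,165,415,215))
w=cv2.inRange(hsv,(0,0,150),(180,60,255)); print("white",blobs(w,270,145,415,255))
P=lambda pts,ox,oy,z,n:np.array([onz(n,(p[0]/5+ox,p[1]/5+oy),z)[:2] for p in np.array(pts)-0])
def rep(name,q): print(name,q.round(4).tolist(),"mean",q.mean(0).round(4),"sides",[round(float(np.linalg.norm(q[i]-q[i-1])),4) for i in range(len(q))])
# tall rim
rep("tall top",P([(121,68),(206,72),(188,254),(103,248)],160,165,.081,"top"))
rep("tall scene",P([(202,71),(266,118),(153,222),(91,178)],370,285,.081,"scene"))
# low rim: (TR,BR,BL)
rep("low top",P([(256,70),(239,288),(100,284)],160,165,.045,"top"))
# docks: deck front corners, stop back corners
rep("wide deckfront",P([(127,475),(342,442)],265,145,.006,"top"))
rep("wide stop",P([(63,76),(280,40)],265,145,.023,"top"))
rep("nar deckfront",P([(498,541),(674,545)],265,145,.006,"top"))
rep("nar stop",P([(506,150),(682,151)],265,145,.023,"top"))
E
```

```text
balls [([327.5, 178.81], 16), ([278.42, 186.58], 19), ([362.64, 197.5], 22), ([403.0, 198.69], 13)]
white [([302.09, 176.46], 1001), ([383.63, 195.56], 927), ([328.16, 228.84], 19), ([294.0, 234.0], 21), ([370.0, 248.0], 21), ([395.04, 248.4], 25)]
tall top [[0.6551, 0.3216], [0.6528, 0.2835], [0.5699, 0.2886], [0.573, 0.3263]] mean [0.6127 0.305 ] sides [0.0822, 0.0382, 0.083, 0.0378]
tall scene [[0.5695, 0.292], [0.5744, 0.3306], [0.6551, 0.3228], [0.6522, 0.2868]] mean [0.6128 0.308 ] sides [0.0829, 0.0389, 0.0811, 0.0361]
low top [[0.6644, 0.2694], [0.5618, 0.2741], [0.5642, 0.3377]] mean [0.5968 0.2937] sides [0.1213, 0.1028, 0.0637]
wide deckfront [[0.5264, 0.0882], [0.5413, -0.0126]] mean [0.5339 0.0378] sides [0.1019, 0.1019]
wide stop [[0.7159, 0.1178], [0.7328, 0.0145]] mean [0.7243 0.0662] sides [0.1046, 0.1046]
nar deckfront [[0.4939, -0.0844], [0.4913, -0.1663]] mean [ 0.4926 -0.1253] sides [0.0819, 0.0819]
nar stop [[0.6775, -0.0914], [0.6763, -0.1744]] mean [ 0.6769 -0.1329] sides [0.0831, 0.0831]
```

```bash
python3 - <<'E'
from h import *
for n,b,r,df,st in [("wide",[(327.5,178.81),(278.42,186.58)],[(328.16,228.84),(294,234)],(.5339,.0378),(.7243,.0662)),("nar",[(403,198.69),(362.64,197.5)],[(395.04,248.4),(370,248)],(.4926,-.1253),(.6769,-.1329))]:
    B=np.array([onz("top",p,.013)[:2] for p in b]);Q=np.array([onz("top",p,.006)[:2] for p in r])
    d=B[1]-B[0];e=Q[1]-Q[0];f=B.mean(0)-Q.mean(0);g=np.array(st)-df;u=g/np.linalg.norm(g)
    print(n,"home balls",B.mean(0),"home deck",df+.13*u,"yaws",[float(round(a,3)) for a in(np.arctan2(-d[0],d[1]),np.arctan2(-e[0],e[1]),np.arctan2(f[1],f[0]),np.arctan2(g[1],g[0]))],np.linalg.norm(d))
E
```

```text
wide home balls [0.66291961 0.05794449] home deck [0.66247753 0.05697858] yaws [0.153, 0.144, 0.156, 0.148] 0.1180611989020996
nar home balls [ 0.62364507 -0.13025859] home deck [ 0.62248961 -0.13065627] yaws [-0.038, -0.025, -0.032, -0.041] 0.09525845023152722
```

```bash
cat >> h.py <<'E'
NAR=(np.array([.623,-.1304]),-.036); WIDE=(np.array([.6627,.0575]),.149)
q=lambda a:[0,np.cos(a/2),np.sin(a/2),0]
def dk(D,x,z,y=0):
    c,s=np.cos(D[1]),np.sin(D[1]); return [D[0][0]+c*x-s*y,D[0][1]+s*x+c*y,z]
def st(m): print(m,"t",round(float(readout.get_clock()),2),"tcp",np.round(readout.get_eef_pos(),4),"F",np.round(readout.get_wrist_force(),1),"w",round(float(readout.get_width()),4),"g",round(float(readout.get_grasp_force()),1))
E
python3 - <<'E'
from h import *
robot.servo_line([.174,-.574,.33],v=.2)
robot.movep([.613,.306,.26],q(-.06))
claw.gripper_to(.07,30)
robot.servo_line([.613,.306,.10],v=.2)
print(robot.servo_line([.613,.306,.052],v=.06,threshold=6)); st("down")
claw.gripper_to(.0,30); st("grip")
robot.servo_line([.613,.306,.20],v=.08); st("up")
cv2.imwrite("pics/lift.png",np.hstack([crop(eyes.get_image(n)[:,:,::-1],x,y,160,120,2.4) for n,x,y in(("top",120,130),("scene",340,230))]))
E
```

```text
False
down t 6.75 tcp [0.6134 0.3062 0.0525] F [-0.2  0.3  0. ] w 0.0698 g 0.0
grip t 7.37 tcp [0.6131 0.3059 0.0521] F [ 0.2 -0.4 -0. ] w 0.038 g 29.8
up t 9.37 tcp [0.6127 0.3059 0.1993] F [ 0.2 -0.4 -2.1] w 0.0378 g 29.8
```

View pics/lift.png

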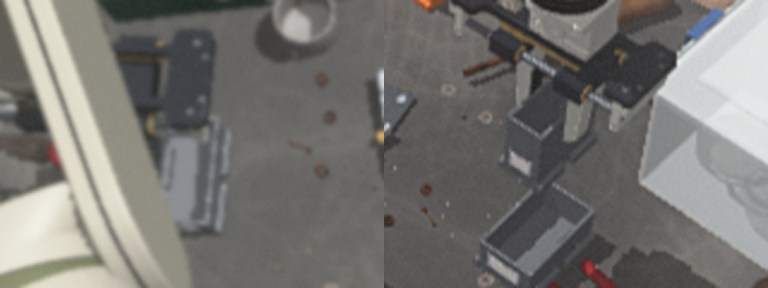

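The right half of the picture (crop about (545,140)) shows the tall tray held level in the fingers. The low tray still stands in its place below at (535,235). Next I'll carry the tall tray to the narrow dock.

```bash
python3 - <<'E'
from h import *
robot.movep(dk(NAR,-.10,.20),q(NAR[1]))
robot.servo_line(dk(NAR,-.10,.075),v=.15); 
print(robot.servo_line(dk(NAR,-.10,.0525),v=.03,threshold=4)); st("set")
cv2.imwrite("pics/set.png",np.hstack([crop(eyes.get_image(n)[:,:,::-1],x,y,130,120,3) for n,x,y in(("top",320,150),("scene",215,190))]))
E
```

```text
True
set t 12.77 tcp [ 0.5226 -0.1267  0.0529] F [ 1.6 -1.   3.7] w 0.0379 g 29.9
```

View pics/set.png

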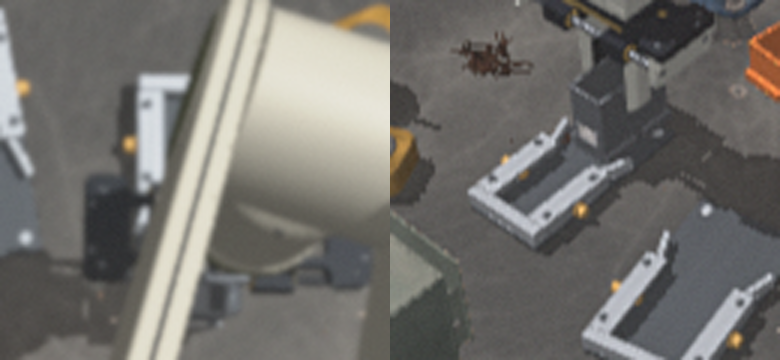

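The right half shows the tall tray standing on the open deck with its front just between the flared lead-ins at (590,160). It set down at the expected height of 0.053. I'll slide it in while held, then release it and push it from behind.

```bash
python3 - <<'E'
from h import *
print(robot.servo_line(dk(NAR,-.056,.0532),v=.04,threshold=12)); st("slid")
claw.gripper_to(.06); st("open")
robot.servo_line(dk(NAR,-.056,.125),v=.15)
robot.servo_line(dk(NAR,-.125,.125),v=.15)
claw.gripper_to(0.0,20)
robot.servo_line(dk(NAR,-.125,.018),v=.15)
h=robot.servo_line(dk(NAR,-.090,.018),v=.06,threshold=5); print(h); st("touch")
E
```

```text
False
slid t 14.16 tcp [ 0.5669 -0.1283  0.0529] F [-0.4  0.6  0.1] w 0.0379 g 29.9
open t 14.75 tcp [ 0.567  -0.1284  0.0532] F [ 0.2 -0.5  0.2] w 0.0596 g 0.0
True
touch t 18.36 tcp [ 0.5245 -0.127   0.0183] F [-2.2 -0.   2.7] w 0.0007 g 1.1
```

```bash
python3 - <<'E'
from h import *
from workcell import readout
for x in (-.08,-.065,-.058,-.054,-.051,-.048,-.045):
    h=robot.servo_line(dk(NAR,x,.018),v=.04,threshold=18); st((x,h))
    if h: break
E
```

```text
(-0.08, False) t 19.02 tcp [ 0.5429 -0.1274  0.0177] F [-0.5 -0.4 -0.9] w 0.0003 g 0.3
(-0.065, False) t 19.54 tcp [ 0.5584 -0.128   0.0181] F [-0.1  0.2 -0.4] w 0.0005 g 0.1
(-0.058, False) t 19.87 tcp [ 0.5655 -0.1283  0.0182] F [-0.1 -1.3  0.2] w 0.0008 g 0.0
(-0.054, False) t 20.12 tcp [ 0.5693 -0.1284  0.0181] F [-0.1  0.   0.2] w 0.0003 g 0.0
(-0.051, False) t 20.37 tcp [ 0.5708 -0.1286  0.0178] F [-7.7 -0.1  4.6] w 0.0002 g 3.8
(-0.048, False) t 20.62 tcp [ 0.5705 -0.1286  0.0178] F [-28.2   0.8  21.5] w 0.0003 g 13.9
(-0.045, False) t 20.87 tcp [ 0.5702 -0.1286  0.0178] F [-47.5   2.   37. ] w 0.0008 g 24.2
```

```bash
python3 - <<'E'
from h import *
robot.servo_line(dk(NAR,-.10,.018),v=.1); st("back")
robot.servo_line(dk(NAR,-.10,.25),v=.25)
robot.servo_line([.5,.1,.30],v=.3)
ti,si=[eyes.get_image(n)[:,:,::-1] for n in("top","scene")]
cv2.imwrite("pics/top1.png",ti);cv2.imwrite("pics/scene1.png",si)
cv2.imwrite("pics/n1.png",np.hstack([crop(ti,345,165,70,100,5.5),crop(si,225,205,70,100,5.5)]))
st("")
E
```

```text
back t 21.57 tcp [ 0.5239 -0.127   0.0184] F [0.2 0.1 0.4] w 0.0004 g 0.0
 t 23.67 tcp [0.4999 0.0986 0.2991] F [ 0.  0. -1.] w 0.0007 g 0.0
```

View pics/n1.png

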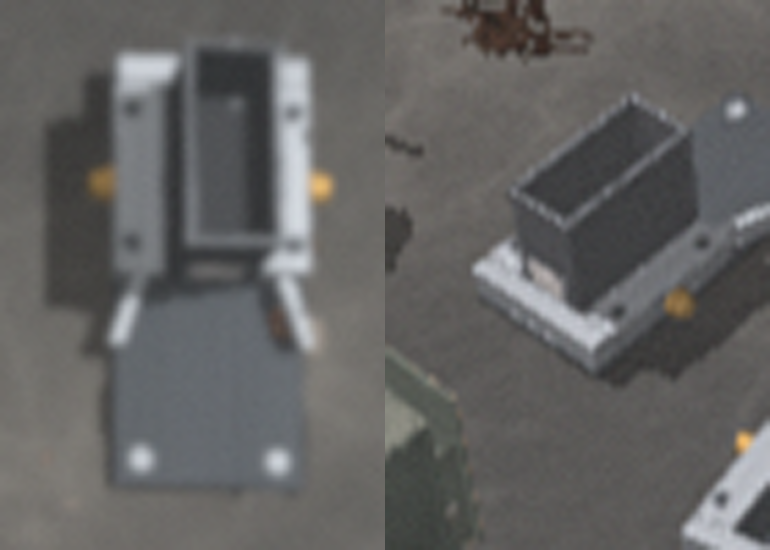

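The tall tray now sits between the rails and against the back stop, with its rim at crop (185–277, 45–246). The right ball at (320,185) is back at its original pixel. I'll check this numerically, and grip and lift the low tray in the same script.

```bash
python3 - <<'E'
from h import *
t=cv2.imread("pics/top1.png");hsv=cv2.cvtColor(t,cv2.COLOR_BGR2HSV)
y=cv2.inRange(hsv,(12,90,90),(32,255,255));y[:,:350]=0;y[:180]=0;y[215:]=0;y[:,415:]=0
n,l,s,c=cv2.connectedComponentsWithStats(y);print("balls",c[1:].round(2).tolist(),s[1:,4])
def loc(D,p): d=np.array(p[:2])-D[0];c,s=np.cos(D[1]),np.sin(D[1]);return np.round([c*d[0]+s*d[1],-s*d[0]+c*d[1]],4)
for nm,pts,o in(("top",[(185,44),(279,46),(277,247),(187,245)],(345,165)),("scene",[(245,93),(308,130),(183,226),(125,192)],(225,205))):
    Q=np.array([onz(nm,(p[0]/5.5+o[0],p[1]/5.5+o[1]),.082) for p in pts]);print(nm,loc(NAR,Q.mean(0)),[loc(NAR,p).tolist() for p in Q])
# low tray position: dark-grey in top view
cv2.imwrite("pics/low1.png",np.hstack([crop(t,160,165,80,75,5),crop(cv2.imread("pics/scene1.png"),370,285,80,75,5)]))
E
```

```text
balls [[362.67, 198.0], [403.0, 198.69]] [18 13]
top [-0.0017  0.0012] [[0.0398, 0.0201], [0.04, -0.0179], [-0.0433, -0.0167], [-0.0435, 0.0192]]
scene [-0.0002  0.0043] [[-0.0411, -0.0171], [-0.0423, 0.0239], [0.0403, 0.0234], [0.0423, -0.0132]]
```

View pics/low1.png

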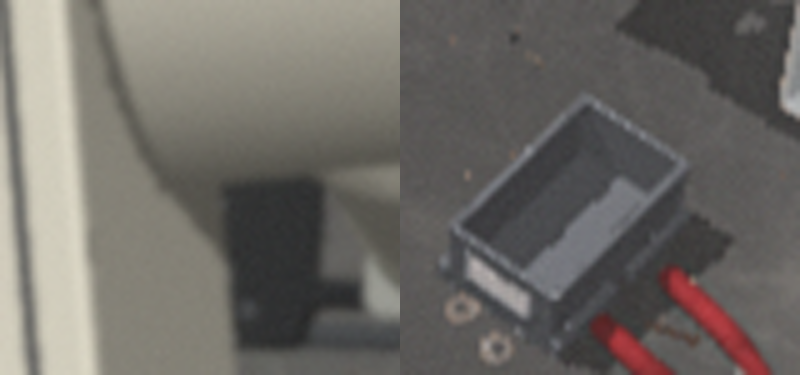

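```bash
python3 - <<'E'
from h import *
Q=np.array([onz("scene",(a/5+370,b/5+285),.045)[:2] for a,b in[(186,95),(287,160),(155,298),(52,230)]])
c=Q.mean(0)-[0,.002];print(Q.round(4).tolist(),c, "yaw",[float(np.arctan2(*(Q[i]-Q[j])[::-1])) for i,j in((3,0),(2,1))])
assert np.linalg.norm(c-[.6143,.3036])<.006
x,y=(c+[.6143,.3036])/2
robot.movep([x,y,.20],q(-.06)); claw.gripper_to(.086,30)
robot.servo_line([x,y,.07],v=.2)
print(robot.servo_line([x,y,.024],v=.05,threshold=6)); st("down")
claw.gripper_to(0.0,30); st("grip")
robot.servo_line([x,y,.16],v=.1); st("up")
cv2.imwrite("pics/lift2.png",crop(eyes.get_image("scene")[:,:,::-1],340,200,140,140,4))
E
```

```text
[[0.5608, 0.2802], [0.5638, 0.3393], [0.6665, 0.3344], [0.6647, 0.2757]] [0.61393373 0.30541371] yaw [-0.04343691928513826, -0.047687953856692555]
False
down t 27.93 tcp [0.6145 0.3046 0.0245] F [0.2 0.4 0.7] w 0.086 g 0.0
grip t 28.45 tcp [0.6142 0.3046 0.0242] F [-0.3  0.2  1.2] w 0.0608 g 30.0
up t 29.96 tcp [0.6136 0.3043 0.1588] F [-0.6  0.4 -4. ] w 0.0604 g 30.0
```

View pics/lift2.png

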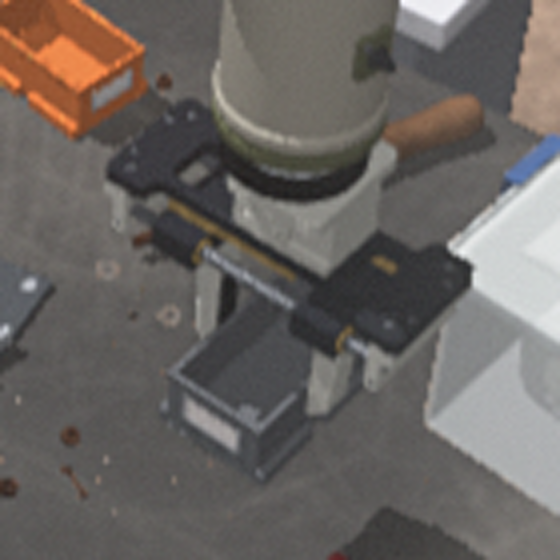

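The low tray hangs level in the fingers at (270,370) and the pliers were not touched. I'll set it on the wide dock, slide it in held, then push with small increments and a stop on absolute force.

```bash
python3 - <<'E'
from h import *
robot.movep(dk(WIDE,-.115,.16),q(WIDE[1]))
robot.servo_line(dk(WIDE,-.115,.05),v=.15)
print(robot.servo_line(dk(WIDE,-.115,.0295),v=.03,threshold=4)); st("set")
print(robot.servo_line(dk(WIDE,-.072,.0300),v=.04,threshold=12)); st("slid")
claw.gripper_to(.076); st("open")
robot.servo_line(dk(WIDE,-.072,.10),v=.15)
robot.servo_line(dk(WIDE,-.155,.10),v=.15)
claw.gripper_to(0.0,20)
robot.servo_line(dk(WIDE,-.155,.018),v=.15)
x=-.13;robot.servo_line(dk(WIDE,x,.018),v=.06,threshold=10)
F=0
while x<-.058 and F<(12 if x>-.068 else 25):
    x+=.004 if x<-.07 else .001
    robot.servo_line(dk(WIDE,x,.018),v=.04,threshold=15); F=np.linalg.norm(readout.get_wrist_force())
    if x>-.085: print(round(x,3),round(F,1),end="; ")
p=np.array(readout.get_eef_pos());print(p,(p[:2]-WIDE[0])@[np.cos(.149),np.sin(.149)]);st("end")
robot.servo_line(dk(WIDE,-.12,.018),v=.1)
robot.servo_line(dk(WIDE,-.12,.25),v=.25)
robot.servo_line([.40,-.30,.33],v=.3)
ti,si=[eyes.get_image(n)[:,:,::-1] for n in("top","scene")]
cv2.imwrite("pics/top2.png",ti);cv2.imwrite("pics/scene2.png",si)
cv2.imwrite("pics/n2.png",np.hstack([crop(ti,265,140,160,130,2.5),crop(si,220,200,150,130,2.5)]))
hsv=cv2.cvtColor(np.ascontiguousarray(ti),cv2.COLOR_BGR2HSV);y=cv2.inRange(hsv,(12,90,90),(32,255,255));y[:,:270]=0;y[:165]=0;y[215:]=0;y[:,415:]=0
n,l,s,c=cv2.connectedComponentsWithStats(y);print("balls",c[1:].round(2).tolist(),s[1:,4]);st("")
E
```

```text
True
set t 32.58 tcp [0.5486 0.0404 0.0301] F [0.  0.2 4.2] w 0.0611 g 30.0
False
slid t 33.86 tcp [0.5919 0.0468 0.0301] F [ 0.7 -0.   3. ] w 0.0611 g 30.0
open t 34.37 tcp [0.5913 0.0468 0.0298] F [-0.  -0.4 -0.3] w 0.0758 g 0.0
-0.082 1.1; -0.078 1.3; -0.074 0.6; -0.07 0.6; -0.069 0.6; -0.068 0.7; -0.067 1.2; -0.066 1.0; -0.065 0.5; -0.064 1.2; -0.063 1.3; -0.062 1.9; -0.061 8.7; -0.06 16.2; [0.60123462 0.04835983 0.01782081] -0.06214119929279952
end t 44.44 tcp [0.6012 0.0484 0.0178] F [-13.1  -0.5   9.5] w 0.0004 g 6.6
balls [[327.5, 178.81], [278.42, 186.58], [362.67, 198.0], [403.0, 198.69]] [16 19 18 13]
 t 47.77 tcp [ 0.4004 -0.2989  0.3296] F [0.2 0.3 0.5] w 0.0003 g 0.0
```

View pics/n2.png

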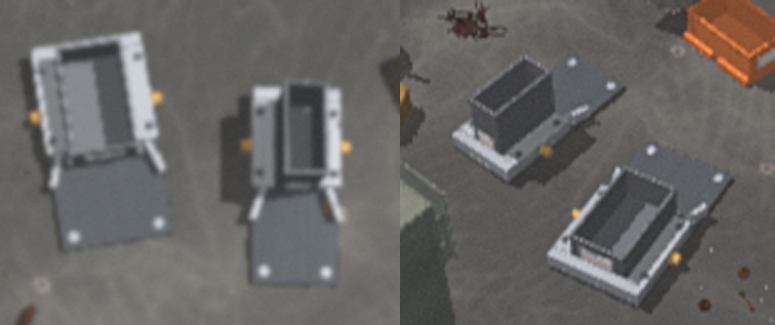

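Both trays sit fully home against their back stops. All four ball centroids match the starting picture to within about half a pixel, and the gripper is clear. I'll hand it in.

```bash
python3 -c "
from workcell import order
print(order.job_done())"
```

```text
the job is handed in; nothing more can be done
None
```

Job handed in at about 48 s on the robot's clock: by the camera pictures, both trays are home and released in their docks with all four balls sprung out, and the pliers, oil can and tape measure were not touched; the verdict was not shown.

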